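Set the carton-tape dispenser to another strip length

TASK

Set up the carton-tape dispenser on the packing bench for the next boxes: press the green key straight in, under the hoop, until it stays down by itself and the red one pops up, without pushing the white or blue key down. Then turn the black mode knob clockwise past its click until it rests at its stop, and let go. Leave the lantern, vase and the other things on the bench where they are.

Things in the scene. Friction and masses are not known exactly. Their poses are not given: they have to be found in the camera images.
- dispenser: Blue and grey carton-tape dispenser, 435 mm deep (x -120 to 315), 210 mm wide (y), fixed. Origin: on the bench under it, 120 mm behind its front; x to its back, y to its left, z up; its front faces the robot's right. At the front four keys, 44 mm apart along y (order varies), on a panel sloping down to the front at 35 degrees: outward normal of panel and key tops (-0.574, 0, 0.819) here.
- hoop_mid (a point): Middle of the axis of a steel hoop bar, 14 mm diameter, 196 mm long along the dispenser's y, 5 mm behind and 130 mm above the line of key-top centres at rest. From its ends legs run back and down to the block behind the keys. A vertical gripper does not fit past it; one tilted 35 degrees, pointing straight at the key tops from the front, does.
- deck_mid (a point): Point on the flat rear deck, 74 mm above the bench, on the mode knob's axis. 88 mm behind it (+x of the dispenser) starts a fixed brown tape roll, 104 mm diameter, top 158 mm above the bench. 83 mm before it ends the block behind the keys, 92 mm high; the hoop's legs stand on it.
- key_red_top (a point): Centre of the top face of the red key, the one that starts down: a cap 72 mm long (up the slope), 34 mm wide (along the dispenser's y), 10 mm thick; top 20 mm above the panel at rest. The point moves with the key. Its axes are the dispenser's, not those of the slope.
- key_red (a joint): Travel of the red key, the one that starts down, m: 0 up, 0.017 hard stop, along the inward normal (0.574, 0, -0.819) of the dispenser frame. 2 to 4 N push it past the latch at about 0.014, then it meets the hard stop; released past the latch, it stays at about 0.0135, else it comes back up. Part way down it frees whichever key was down, which springs up to 0.
- key_green_top (a point): Centre of the top face of the green key, the one to be pressed: a cap 72 mm long (up the slope), 34 mm wide (along the dispenser's y), 10 mm thick; top 20 mm above the panel at rest. The point moves with the key. Its axes are the dispenser's, not those of the slope.
- key_green (a joint): Travel of the green key, the one to be pressed, m: 0 up, 0.017 hard stop, along the inward normal (0.574, 0, -0.819) of the dispenser frame. 2 to 4 N push it past the latch at about 0.014, then it meets the hard stop; released past the latch, it stays at about 0.0135, else it comes back up. Part way down it frees whichever key was down, which springs up to 0.
- key_white_top (a point): Centre of the top face of the white key, not to be used: a cap 72 mm long (up the slope), 34 mm wide (along the dispenser's y), 10 mm thick; top 20 mm above the panel at rest. The point moves with the key. Its axes are the dispenser's, not those of the slope.
- key_white (a joint): Travel of the white key, not to be used, m: 0 up, 0.017 hard stop, along the inward normal (0.574, 0, -0.819) of the dispenser frame. 2 to 4 N push it past the latch at about 0.014, then it meets the hard stop; released past the latch, it stays at about 0.0135, else it comes back up. Part way down it frees whichever key was down, which springs up to 0.
- key_blue_top (a point): Centre of the top face of the blue key, not to be used: a cap 72 mm long (up the slope), 34 mm wide (along the dispenser's y), 10 mm thick; top 20 mm above the panel at rest. The point moves with the key. Its axes are the dispenser's, not those of the slope.
- key_blue (a joint): Travel of the blue key, not to be used, m: 0 up, 0.017 hard stop, along the inward normal (0.574, 0, -0.819) of the dispenser frame. 2 to 4 N push it past the latch at about 0.014, then it meets the hard stop; released past the latch, it stays at about 0.0135, else it comes back up. Part way down it frees whichever key was down, which springs up to 0.
- mode_knob_grip (a point): On the mode knob's upright axis, 34 mm above the deck (108 mm above the bench), 12 mm below the top of its grip bar. Knob: grey disc, 72 mm diameter, 12 mm high, with a black grip bar 66 mm long, 18 mm thick, 12 to 46 mm above the deck. x axis of this point: along the bar (white line on its far half), turning with it; z up.
- mode_knob (a joint): Turn of the mode knob, rad: 0 at the start (bar 0.55 rad anticlockwise of the dispenser's x), grows clockwise from above, hard stop at 1.1 (green dot). A spring detent resists with about 0.15 N m at first, less towards the middle (0.55); past it the knob snaps to the stop and stays. Let go before the middle, it springs back to 0.
- spare_roll: Bystander, loose: brown tape roll lying on the bench, left, 90 mm diameter, 48 mm high. Origin: centre of its underside.
- white_lantern: Bystander, loose: white square lantern, 100 mm wide, 220 mm high, on the left. Origin: centre of its underside.
- glass_vase: Bystander, loose: glass cup vase, 84 mm diameter, 130 mm high, right beside the dispenser. Origin: centre of its underside.
- candlestick: Bystander, loose: dark wood candlestick, 84 mm foot, 125 mm high, right beside the dispenser. Origin: centre of its underside.
- bowl: Bystander, loose: terracotta bowl, 110 mm diameter, 50 mm high, before the dispenser. Origin: centre of its underside.
- kraft_roll: Bystander, loose: brown tape roll lying on the bench, before the dispenser, 110 mm diameter, 60 mm high. Origin: centre of its underside.

How it is judged (in metres and radians):
On the way, in this order (a step that is already met when the one before it is completed fails the run):
1. the green key is latched down and the red, white and blue keys are up, the knob not yet turned past its click (value of joint key_green above 0.011 m and value of joint each of key_red, key_white, key_blue below 0.004 m and value of joint mode_knob below 0.5 rad), for 0.2 s.
2. the mode knob has clicked over to its stop (value of joint mode_knob above 0.95 rad), for 0.2 s.
At the end, for the whole second after the job is handed in: The green key stays down by itself (more than 11 mm in), the red, white and blue keys are up (less than 4 mm in), and the mode knob rests past its click within 0.15 rad of its clockwise stop (value of joint key_green above 0.011 m and value of joint each of key_red, key_white, key_blue below 0.004 m and value of joint mode_knob above 0.95 rad); the robot touches nothing.
It fails at once if the white or blue key is pushed down (more than 10 mm) (value of joint any of key_white, key_blue above 0.01 m).
It fails at once if a bystander is moved by more than 40 mm (distance of any of spare_roll, white_lantern, glass_vase, candlestick, bowl, kraft_roll from where it was at the start of the episode above 0.04 m).
It fails at once if a standing bystander is tipped by more than 0.5 rad (angle between any of white_lantern, glass_vase, candlestick's own z axis and vertical above 0.5 rad).
It also fails if it takes over 51 s, if anything falls off the work surface, if the arm or the gripper's body presses on something with over 40 N, if the wrist force passes 120 N, or if a joint passes its speed limit or range.

ROBOT

A 7-joint arm with a two-finger parallel gripper is mounted at the origin on the work surface. World frame = base frame: x ahead of the robot, y to its left, z up, the work surface at z = 0. Lengths are in mm, angles in rad, forces in N, time in s.
With the tool pointing down it reaches from about 400 to 875 mm from the base axis. Payload 4.4 kg.
Tool frame: the origin (TCP) lies at the very end of the fingers, on their centre line; the grasp point (between the pads) lies 19 mm behind it; y points along the fingers, z is the direction in which the jaws open and shut, and the axes are right-handed (so a half turn about y gives the same grasp; the last joint's range is limited). The gripper opens to 85 mm and grips with 20 to 120 N. Pads are 22 mm wide; open, the fingers measure 114 mm over their backs; the gripper's body (76 mm by 85 mm) begins 54 mm behind the grasp point. The pads swing forward as they close: fully open they stand 13 mm farther back than shut.
Start: joints at [-1.345, 0.628, 0.038, 1.517, -0.027, 0.996, -0.02], TCP at [186.965, 622.545, 204.413] pointing down, gripper open.
Joint ranges: [-3.06, 3.06], [-0.37, 2.12], [-1.25, 1.32], [0.18, 2.47], [-1.1, 4.24], [0.23, 1.98], [-2.94, 2.94]. Speed limits (rad/s): [2.57, 2.57, 3.14, 3.14, 3.14, 3.14, 3.14].

INTERFACE

Orientations are given as [roll, pitch, yaw] about the fixed x, y, z axes, in that order (R = Rz(yaw) Ry(pitch) Rx(roll)).
In Python, from cell import * gives the robot as it stands.
- The arm moves only by the tool apply_moves, never from a script. Its argument "targets" is a list of rows, each a list of 6 numbers: the shift along the tool's x, y, z in units of 40 mm (1.0 is 40 mm), then the turn, a rotation vector about the tool's x, y, z in units of 8 degrees (1.0 is 8 degrees). A call has 1 to 12 rows; each row shifts and turns the commanded pose from where the row before left it, along the tool's axes as they then stand; what a row does not reach is not made up. A row lasts 1/8 s, in which the tool goes at most 62.5 mm and 10.7 degrees, less where a joint would pass 70% of its speed; a pose out of reach is approached as far as the arm can. A call is refused whole if a number of a shift passes 1 or a number of a turn 1, either way. A call with a gripper value outside its range is refused whole. "jaw" is the gripper command: -1 is shut, 1 is fully open, values between are in proportion, set as the call begins (left out, the last holds). The fingers move at their own pace and stop on an object; the grip force is fixed at half the most. Time passes only in rows, so rows that do not move let the fingers close. It gives the time, the measured TCP pose, the force and the opening at its end, in the units of the state.
- read_state(): the state, without advancing time (a new reading comes with each control period).
- get_image(name): name is "scene" or "top" or "wrist"; returns the picture (400x640x3 uint8, red, green, blue); there is no depth.
- calibration(name): a dict with "fx", "fy", "cx", "cy" (pixels), "k1" (the pictures are not rectified: a ray, as slopes to the right and down, at radius r is drawn at 1 + k1 r^2 times it, then the intrinsics apply), "world_from_camera" (4x4, takes a point from camera to world coordinates). Camera axes: x right, y down, z forward; pixel columns grow to the right and rows downward; lengths in mm; the calibration is good to about 2 mm. A picture is of the moment at which its call begins: read the wrist's pose just before it. calibration takes no time and is no camera call; for the wrist camera it gives the pose at the moment of the call.
- finish_job(): hands the job in, once; it reports no verdict.
The state is a dict: "clock": time; "qpos": joint angles; "qd": joint speeds; "tau": joint torques, N m; "eef_pos": TCP position; "tool_rot": TCP orientation; "force": force on the tool from outside, world axes, zero at the start; "torque": the same for the moment, N m; "width": finger opening in mm.
Only numpy, scipy, OpenCV 4.12 (cv2) and the standard library are available. Lean on these libraries where they do the work, as an engineer would, in place of code of your own. Each camera call takes 0.05 s, during which the arm holds its last target. There are 200 camera calls.

## Working session

There is one attempt and no reset: what is moved stays moved. The work goes in short steps, Python scripts to look and compute and a tool call to move; the robot and the scene stay as the last step left them, time stands still between calls to the robot, and variables do not carry over. Pictures are saved under pics/ and viewed, about 8 in all and at most 12, crops included, and the job is handed in when it is done.

Besides the shell and the picture viewer there is one more tool, called by a JSON object that holds its "op" and its "data". apply_moves: Moves the arm, as the interface text tells. Its arguments: {"type":"object","properties":{"targets":{"type":"array"},"jaw":{"type":"number"}},"required":["targets"]}

```bash
mkdir -p pics; ls; python3 - <<'E'
from cell import *
import cv2,numpy as np
s=read_state();print(s['clock'],s['eef_pos'],s['tool_rot'],s['width'])
for n in("scene","top"):
    c=calibration(n);print(n,c['fx'],c['k1'],np.round(c['world_from_camera'],3).tolist())
    cv2.imwrite(f"pics/{n}0.png",get_image(n)[:,:,::-1])
E
```

```text
pics
0.0 [186.76471364 621.8555715  203.47946006] [-1.57274689e+00 -2.17236841e-05 -2.91816533e-01] 85.21251599299165
scene 455.6495063965386 0.03973842485836051 [[0.442, 0.763, -0.471, 1093.246], [0.897, -0.37, 0.243, -207.309], [0.011, -0.53, -0.848, 1070.461], [0.0, 0.0, 0.0, 1.0]]
top 504.6401795008335 -0.12338764309875605 [[0.001, -0.981, 0.194, 295.731], [-1.0, 0.001, 0.012, 33.628], [-0.012, -0.194, -0.981, 1617.197], [0.0, 0.0, 0.0, 1.0]]
```

View pics/scene0.png

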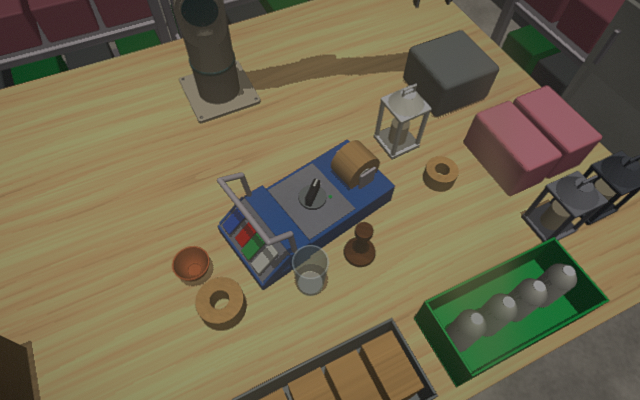

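View pics/top0.png

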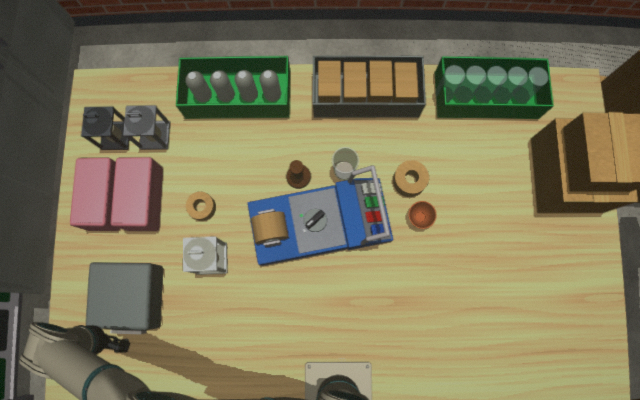

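```bash
python3 - <<'E'
import cv2,numpy as np
a=cv2.imread('pics/top0.png')[155:270,240:400];b=cv2.imread('pics/scene0.png')[135:290,205:400]
a=cv2.resize(a,None,fx=5,fy=5,interpolation=cv2.INTER_CUBIC);b=cv2.resize(b,None,fx=4,fy=4,interpolation=cv2.INTER_CUBIC)
cv2.imwrite('pics/a.png',a);cv2.imwrite('pics/b.png',b[:600])
E
```

```text
(no output)
```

View pics/a.png

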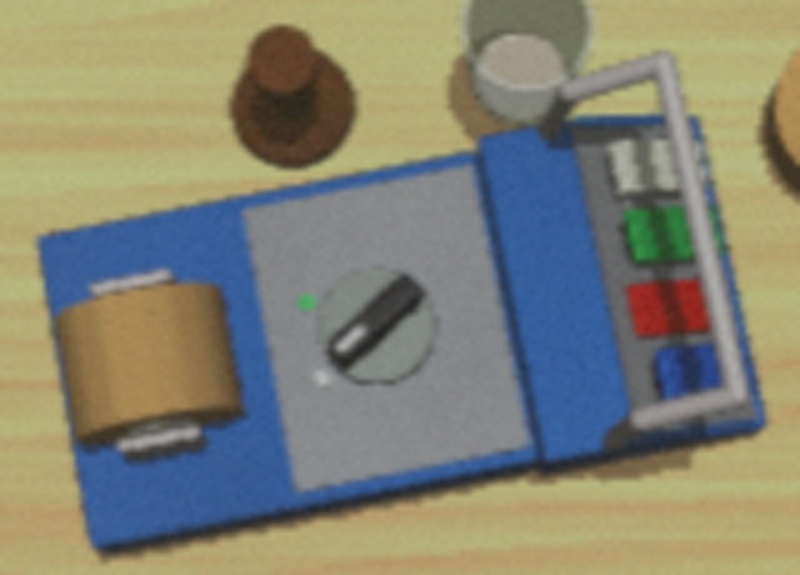

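View pics/b.png

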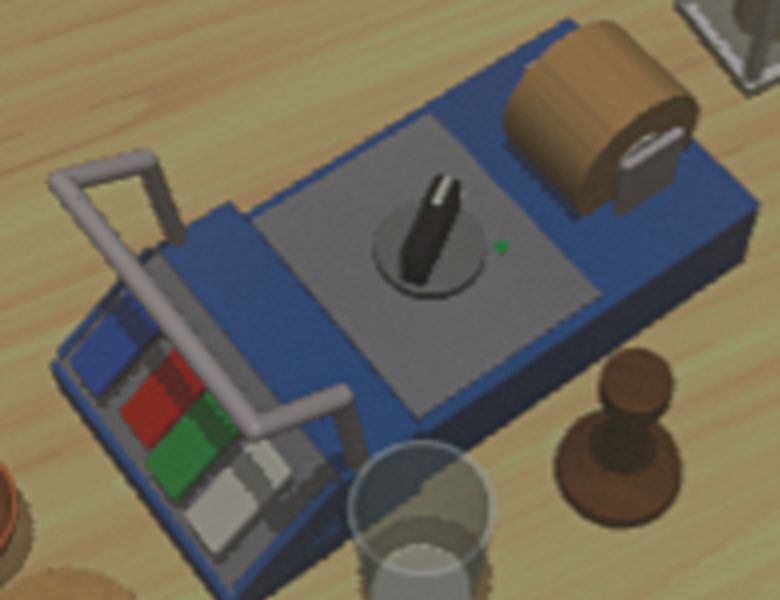

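```bash
cat > h.py <<'E'
from cell import *
import cv2,numpy as np
def ray(n,uv,c=None):
    c=c or calibration(n);M=np.array(c['world_from_camera']);K=np.array([[c['fx'],0,c['cx']],[0,c['fy'],c['cy']],[0,0,1]])
    p=cv2.undistortPoints(np.array([[uv]],float),K,np.array([c['k1'],0,0,0.]))[0,0]
    d=M[:3,:3]@[p[0],p[1],1];return M[:3,3],d/np.linalg.norm(d)
def plane(n,uv,z,c=None):
    o,d=ray(n,uv,c);return o+d*(z-o[2])/d[2]
def tri(rs):
    A=sum(np.eye(3)-np.outer(d,d) for o,d in rs);b=sum((np.eye(3)-np.outer(d,d))@o for o,d in rs)
    p=np.linalg.solve(A,b);return p,[round(float(np.linalg.norm(np.cross(p-o,d))),1) for o,d in rs]
T=lambda u,v:(240+(u+.5)/5-.5,155+(v+.5)/5-.5)
S=lambda u,v:(205+(u+.5)/4-.5,135+(v+.5)/4-.5)
E
python3 - <<'E'
from h import *
np.set_printoptions(precision=1,suppress=True)
P={'rearR':((40,238),(757,205)),'rearL':((97,550),(575,20)),'deckRearR':((242,208),(600,293)),'deckRearL':((295,490),(430,115))}
Q={}
for k,(t,s) in P.items():
    a,b=plane('top',T(*t),74),plane('scene',S(*s),74);Q[k]=(a+b)/2;print(k,a,b)
for k in('rear','deckRear'):
    d=Q[k+'L']-Q[k+'R'];print(k,np.linalg.norm(d),'xyaw',np.degrees(np.arctan2(d[1],d[0]))-90)
print('disc',plane('top',T(378,325),86),plane('scene',S(430,246),86))
print('dot',plane('top',T(307,302),74),plane('scene',S(501,247),74))
print('hoopR',tri([ray('top',T(665,60)),ray('scene',S(255,423))]))
print('hoopL',tri([ray('top',T(740,395)),ray('scene',S(62,182))]))
print('greentop',tri([ray('top',T(683,240)),ray('scene',S(192,446))]))
for n,t,z in(('vase',(525,25),130),('candle',(285,55),125)):print(n,plane('top',T(*t),z))
for n,t in(('bowl',(422,214)),('kraft',(411,177)),('lant',(205,255))):print(n,plane('top',t,55))
E
```

```text
rearR [592.2 281.5  74. ] [595.4 282.4  74. ]
rearL [398.  241.2  74. ] [406.3 249.1  74. ]
deckRearR [611.1 155.1  74. ] [609.4 157.   74. ]
deckRearL [435.  120.3  74. ] [436.1 121.2  74. ]
rear 195.16973902266807 xyaw -259.1257381442175
deckRear 178.2587221186696 xyaw -258.58649538946685
disc [535.3  69.5  86. ] [537.1  71.7  86. ]
dot [551.6 113.9  74. ] [551.1 116.1  74. ]
hoopR (array([668.7, -96.5, 216.4]), [1.2, 1.2])
hoopL (array([ 476.4, -134.8,  209.6]), [2.2, 2.2])
greentop (array([ 592.2, -118.5,   67.8]), [2.2, 2.2])
vase [713.6 -20.7 130. ]
candle [696.2 126.1 125. ]
bowl [ 557.4 -265.7   55. ]
kraft [ 677.1 -234.9   55. ]
lant [428.1 414.1  55. ]
```

{"op": "apply_moves", "data": {"targets": [[0,-1,0,0,0,0],[0,-1,0,0,0,0],[0,-1,0,0,0,0],[0,-1,0,0,0,0],[1,-1,-1,0,0,0],[1,0,-1,0,0,0],[1,0,-1,0,0,0],[1,0,-1,0,0,0],[1,0,-1,0,0,0],[1,0,-1,0,0,0],[1,0,-1,0,0,0],[1,0,-1,0,0,0]], "jaw": -1}}

```text
clock: 1.6
eef_pos: [399.2, 227.1, 400.4]
tool_rot: [-1.571, 0.0, -0.292]
force: [0.7, 0.2, 0.0]
width: 0.1
```

{"op": "apply_moves", "data": {"targets": [[1,0,-1,0,0,0],[1,0,-1,0,0,0],[1,0,-1,0,0,0],[1,0,-1,0,0,0],[1,0,-1,0,0,0],[1,0,-1,0,0,0],[1,0,-1,0,0,0],[1,0,-1,0,0,0],[1,0,-1,0,0,0],[0,0,0,0,-0.5,0],[0,0,0,0,-0.5,0],[0,0,0,0,0,0]]}}

```text
clock: 3.1
eef_pos: [639.8, -219.5, 399.8]
tool_rot: [-1.57, 0.001, -0.153]
force: [-0.1, -1.0, 0.9]
width: -0.1
```

```bash
cat >> h.py <<'E'
from scipy.spatial.transform import Rotation as Ro
np.set_printoptions(precision=2,suppress=True)
yaw=np.radians(101.3);ex=np.array([np.cos(yaw),np.sin(yaw),0]);ey=np.array([-ex[1],ex[0],0]);ez=np.array([0,0,1.])
A=.574*ex-.819*ez
def to(p,ty,tx):
    s=read_state();R=Ro.from_euler('xyz',s['tool_rot']);ty=ty/np.linalg.norm(ty)
    G=Ro.from_matrix(np.c_[tx,ty,np.cross(tx,ty)])
    print('t',s['clock'],'pos',s['eef_pos'],'F',s['force'],'q',s['qpos'],'w',s['width'])
    print('shift units now',R.inv().apply(p-s['eef_pos'])/40,'after turn',G.inv().apply(p-s['eef_pos'])/40)
    print('turn units',np.degrees((R.inv()*G).as_rotvec())/8)
E
python3 - <<'E'
from h import *
g=np.array([595.1,-116.2,83]);to(g-A*150,A,-ey)
E
```

```text
t 3.1 pos [ 639.77 -219.52  399.76] F [-0.14 -0.97  0.91] q [ 0.09  0.58  0.4   1.11 -0.21  1.49  1.87] w -0.05081971104182892
shift units now [-0.75  4.85  0.36] after turn [-0.59  4.31 -2.29]
turn units [ 4.33 -2.43  0.76]
```

{"op": "apply_moves", "data": {"targets": [[0,0,0,0.87,-0.49,0.15],[0,0,0,0.87,-0.49,0.15],[0,0,0,0.87,-0.49,0.15],[0,0,0,0.87,-0.49,0.15],[0,0,0,0.87,-0.49,0.15],[0,0,0,0,0,0]]}}

```text
clock: 3.85
eef_pos: [639.6, -221.5, 396.6]
tool_rot: [-0.953, 0.001, 0.196]
force: [0.3, -0.0, 0.4]
width: -0.3
```

```bash
python3 - <<'E'
from h import *
g=np.array([595.1,-116.2,83]);to(g-A*150,A,-ey)
c=calibration('wrist');print(np.array(c['world_from_camera']))
cv2.imwrite('pics/w1.png',get_image('wrist')[:,:,::-1])
E
```

```text
t 3.85 pos [ 639.56 -221.48  396.58] F [ 0.26 -0.04  0.42] q [ 0.54  0.87 -0.03  0.68 -0.47  1.98  2.18] w -0.3438029159987291
shift units now [-0.57  4.26 -2.24] after turn [-0.57  4.28 -2.21]
turn units [-0.05 -0.01 -0.  ]
[[  -0.16    0.97    0.21  579.17]
 [   0.8     0.      0.6  -334.17]
 [   0.58    0.26   -0.77  533.75]
 [   0.      0.      0.      1.  ]]
```

View pics/w1.png

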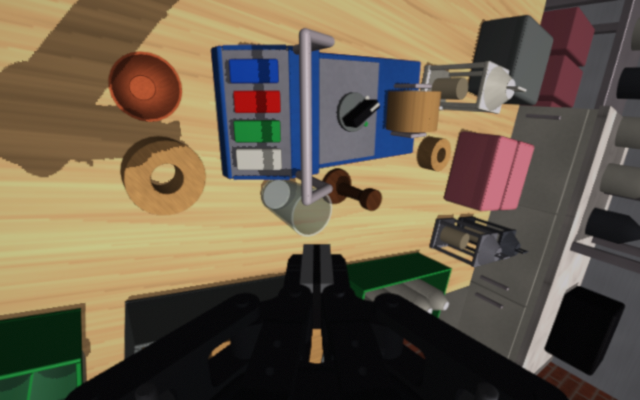

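```bash
python3 - <<'E'
from h import *
im=cv2.imread('pics/w1.png');c=calibration('wrist')
hsv=cv2.cvtColor(im,cv2.COLOR_BGR2HSV)
sub=np.zeros(im.shape[:2],np.uint8);sub[85:180,225:295]=1
for n,lo,hi in(('g',(45,90,40),(80,255,255)),('r',(0,150,60),(8,255,255)),('w',(0,0,110),(40,60,255))):
    m=cv2.inRange(hsv,lo,hi)*sub;cs=cv2.findContours(m,0,1)[0];k=max(cs,key=cv2.contourArea)
    r=cv2.minAreaRect(k);print(n,r)
    for z in(75,83,90):
        p=plane('wrist',r[0],z,c);print(z,p,'disp-rel hoop',(p-[572.5,-115.6,0])@ex,(p-[572.5,-115.6,0])@ey)
h1,h2=(305,33),(307,200)
print(tri([ray('wrist',h1,c),ray('top',T(740,395))]),tri([ray('wrist',h2,c),ray('top',T(665,60))]))
E
```

```text
g ((256.5, 131.0), (22.0, 47.0), 90.0)
75 [ 597.   -113.35   75.  ] disp-rel hoop -2.591703916033911 -24.461877602042442
83 [ 596.68 -117.15   83.  ] disp-rel hoop -6.26195632254287 -23.409268436369977
90 [ 596.41 -120.48   90.  ] disp-rel hoop -9.47342717823824 -22.488235416406766
r ((256.5, 101.5), (21.0, 45.0), 90.0)
75 [ 552.89 -119.44   75.  ] disp-rel hoop 0.08084903073583326 19.986467485592712
83 [ 553.34 -123.14   83.  ] disp-rel hoop -3.635769435293878 20.267943336050063
90 [ 553.73 -126.37   90.  ] disp-rel hoop -6.887810593069844 20.514234705200316
w ((250.0, 159.0), (20.0, 28.0), 90.0)
75 [ 641.75 -118.53   75.  ] disp-rel hoop -16.44598634194043 -67.33713978439275
83 [ 640.66 -122.25   83.  ] disp-rel hoop -19.875881121726778 -65.54068868259883
90 [ 639.71 -125.5    90.  ] disp-rel hoop -22.877039054039795 -63.96879396852902
(array([ 476.33, -136.06,  212.52]), [1.0, 1.0]) (array([669.25, -97.83, 215.08]), [0.5, 0.5])
```

{"op": "apply_moves", "data": {"targets": [[-0.1,0.85,-0.44,0,0,0],[-0.1,0.85,-0.44,0,0,0],[-0.1,0.85,-0.44,0,0,0],[-0.1,0.85,-0.44,0,0,0],[-0.1,0.85,-0.44,0,0,0],[0,0,0,0,0,0],[0,0,0,0,0,0]]}}

```text
clock: 4.78
eef_pos: [616.8, -197.9, 213.4]
tool_rot: [-0.961, -0.005, 0.201]
force: [-0.3, -0.2, -0.5]
width: 0.0
```

```bash
python3 - <<'E'
from h import *
g=np.array([596.5,-117.2,83]);to(g,A,-ey)
c=calibration('wrist');cv2.imwrite('pics/w2.png',get_image('wrist')[:,:,::-1])
E
```

```text
t 4.775 pos [ 616.85 -197.86  213.44] F [-0.26 -0.17 -0.5 ] q [ 0.53  0.88 -0.02  1.14 -0.43  1.54  2.39] w 0.02749175356951152
shift units now [-0.11  3.86 -0.17] after turn [-0.1   3.86 -0.17]
turn units [0.01 0.04 0.02]
```

View pics/w2.png

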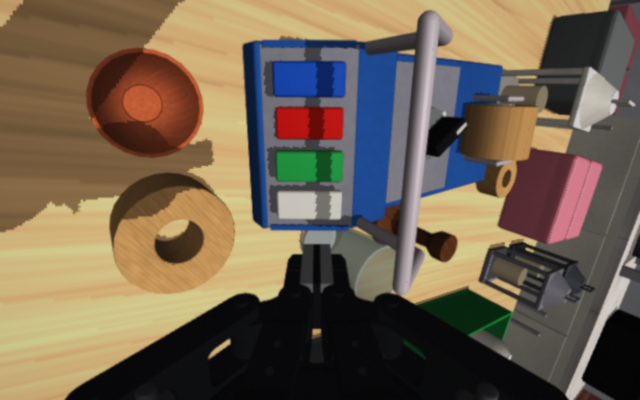

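{"op": "apply_moves", "data": {"targets": [[0,0.8,0,0,0,0],[-0.1,0.8,-0.17,0,0,0],[0,0.8,0,0,0,0],[0,0.8,0,0,0,0],[0,0.3,0,0,0,0],[0,0,0,0,0,0],[0,0,0,0,0,0]]}}

```text
clock: 5.7
eef_pos: [598.6, -126.7, 93.6]
tool_rot: [-0.96, -0.005, 0.199]
force: [-0.1, -0.4, 0.3]
width: 0.2
```

```bash
python3 - <<'E'
from h import *
g=np.array([596.5,-117.2,83]);to(g,A,-ey)
cv2.imwrite('pics/w3.png',get_image('wrist')[:,:,::-1])
E
```

```text
t 5.7 pos [ 598.59 -126.72   93.55] F [-0.06 -0.44  0.33] q [ 0.48  0.93 -0.05  1.41 -0.47  1.23  2.47] w 0.17814011750365322
shift units now [-0.01  0.36  0.05] after turn [-0.    0.36  0.05]
turn units [0.   0.03 0.03]
```

View pics/w3.png

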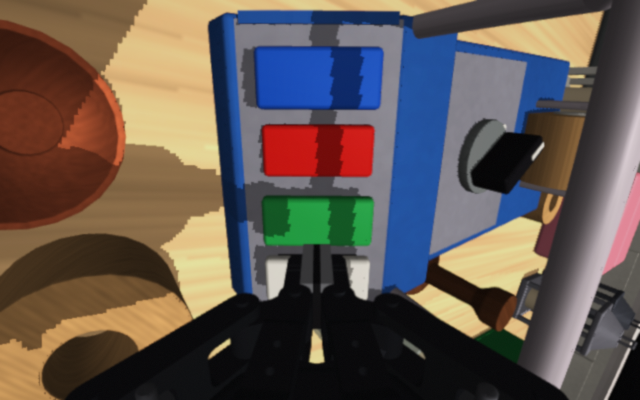

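```bash
python3 - <<'E'
from h import *
c=calibration('wrist');s=read_state();p=np.array(s['eef_pos'])
n=-A
for nm,uv in(('green',(318,221)),('white-vis top',(318,257)),('red',(318.5,150.5)),('blue',(319,77))):
    o,d=ray('wrist',uv,c)
    for dep in(0,) if nm!='red' else(13.5,):
        q0=np.array([596.5,-117.2,83])+A*dep
        q=o+d*((q0-o)@n)/(d@n);print(nm,q,'rel tcp: along -ey',(q-p)@-ey,'slope',(q-p)@np.cross(-ey,A))
E
```

```text
green [ 593.97 -119.23   81.95] rel tcp: along -ey -2.951010948572284 slope 0.116427865046691
white-vis top [ 619.16 -114.03   82.06] rel tcp: along -ey 22.771892474488144 slope 0.3074306445559492
red [ 551.04 -119.85   70.94] rel tcp: along -ey -45.171032046465456 slope 0.18796515846819692
blue [ 510.41 -135.99   81.91] rel tcp: along -ey -88.17520364269572 slope 0.03832820080728383
```

{"op": "apply_moves", "data": {"targets": [[-0.04,0.2,0,0,0,0],[0,0.2,0,0,0,0],[0,0.15,0,0,0,0],[0,0.1,0,0,0,0],[0,0.06,0,0,0,0],[0,0,0,0,0,0]]}}

```text
clock: 6.5
eef_pos: [592.7, -109.3, 69.0]
tool_rot: [-0.957, -0.003, 0.2]
force: [-0.9, -0.1, -0.6]
width: 0.0
```

```bash
python3 - <<'E'
from h import *
g=np.array([596.5,-117.2,83]);to(g,A,-ey)
E
```

```text
t 6.5 pos [ 592.67 -109.35   68.99] F [-0.86 -0.06 -0.58] q [ 0.46  0.95 -0.06  1.45 -0.48  1.16  2.48] w 0.025417934423121385
shift units now [ 0.06 -0.41  0.03] after turn [ 0.06 -0.41  0.03]
turn units [-0.01  0.03  0.01]
```

{"op": "apply_moves", "data": {"targets": [[0,0.05,0,0,0,0],[0,0,0,0,0,0]]}}

```text
clock: 6.75
eef_pos: [592.5, -108.2, 67.5]
tool_rot: [-0.957, -0.003, 0.2]
force: [0.2, -0.6, -0.7]
width: 0.2
```

{"op": "apply_moves", "data": {"targets": [[0,0.05,0,0,0,0],[0,0,0,0,0,0]]}}

```text
clock: 7.0
eef_pos: [592.1, -107.0, 65.7]
tool_rot: [-0.957, -0.003, 0.2]
force: [-0.2, 0.2, 0.2]
width: -0.3
```

{"op": "apply_moves", "data": {"targets": [[0,0.05,0,0,0,0],[0,0,0,0,0,0]]}}

```text
clock: 7.25
eef_pos: [591.9, -105.9, 64.1]
tool_rot: [-0.957, -0.003, 0.2]
force: [-0.4, 0.3, 0.6]
width: 0.1
```

```bash
python3 - <<'E'
from h import *
g=np.array([596.5,-117.2,83]);to(g,A,-ey)
cv2.imwrite('pics/w4.png',get_image('wrist')[:,:,::-1])
E
```

```text
t 7.25 pos [ 591.87 -105.88   64.05] F [-0.37  0.25  0.56] q [ 0.46  0.96 -0.06  1.46 -0.49  1.15  2.48] w 0.13737249919708758
shift units now [ 0.06 -0.56  0.03] after turn [ 0.06 -0.56  0.03]
turn units [-0.02  0.03  0.01]
```

View pics/w4.png

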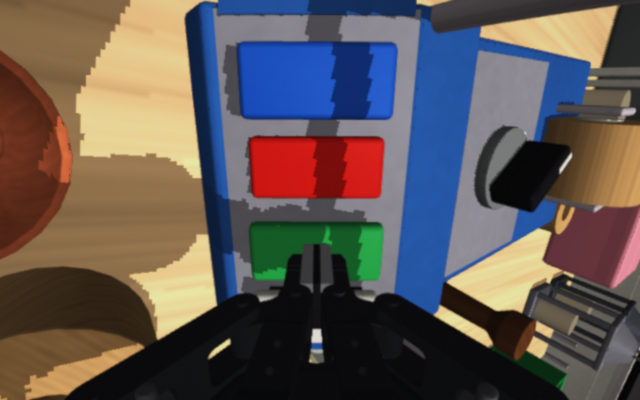

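```bash
cat > dep.py <<'E'
from h import *
from scipy.optimize import brentq
def dep(uv1,uv2,c):
    o,d=ray('wrist',uv1,c);o,e=ray('wrist',uv2,c);n=-A;sl=np.cross(-ey,A)
    f=lambda k:abs((d*((np.array([596.5,-117.2,83])+A*k-o)@n)/(d@n)-e*((np.array([596.5,-117.2,83])+A*k-o)@n)/(e@n))@sl)-72
    k=brentq(f,-80,80);q0=np.array([596.5,-117.2,83])+A*k
    m=(o+d*((q0-o)@n)/(d@n)+o+e*((q0-o)@n)/(e@n))/2
    return k,m
E
python3 - <<'E'
from dep import *
c=calibration('wrist')
print('f',c['fx'],'cam rel g: normal',(np.array(c['world_from_camera'])[:3,3]-[596.5,-117.2,83])@-A,'ey',(np.array(c['world_from_camera'])[:3,3]-[596.5,-117.2,83])@ey)
for n,a,b in(('blue',(238,80),(397,80)),('red',(249.5,167),(384,167)),('green',(249,250),(383,250))):print(n,dep(a,b,c))
E
```

```text
f 314.9998549322606 cam rel g: normal 146.54582030105223 ey 83.75054767775181
blue (4.433926833436033, array([ 509.89, -133.55,   78.24]))
red (17.84862597976462, array([ 551.14, -117.49,   67.23]))
green (4.0108699667196674, array([ 594.24, -117.14,   78.45]))
```

```bash
python3 - <<'E'
from h import *
c=calibration('wrist');s=read_state();M=np.array(c['world_from_camera'])
R=Ro.from_euler('xyz',s['tool_rot'])
print(s['eef_pos'],c['cx'],c['cy'])
for k in(-40,-30,-20,-10,0):
    q=np.linalg.inv(M)@np.r_[s['eef_pos']+R.apply([0,k,0]),1];q=q[:3]/q[2];r2=q[0]**2+q[1]**2;f=1+c['k1']*r2
    print(k,c['cx']+c['fx']*q[0]*f,c['cy']+c['fy']*q[1]*f)
print('cam in tool',R.inv().apply(M[:3,3]-s['eef_pos']),R.inv().as_matrix()@M[:3,:3])
E
```

```text
[ 591.95 -105.94   64.11] 316.2766094451886 196.33164259974316
-40 318.3339319763621 272.0910052761889
-30 318.2059152894263 261.1878054512386
-20 318.09214604260075 251.50563793187771
-10 317.9903926128562 242.85205322854637
0 317.898862204122 235.07268821697662
cam in tool [ -81.33 -168.93   -1.1 ] [[-0.    0.95  0.32]
 [-0.   -0.32  0.95]
 [ 1.    0.    0.  ]]
```

{"op": "apply_moves", "data": {"targets": [[0,0.1,0,0,0,0],[0,0,0,0,0,0]]}}

```text
clock: 7.55
eef_pos: [591.3, -103.3, 60.6]
tool_rot: [-0.957, -0.003, 0.2]
force: [-0.5, -0.3, 0.3]
width: 0.2
```

{"op": "apply_moves", "data": {"targets": [[0,0.06,0,0,0,0],[0,0,0,0,0,0]]}}

```text
clock: 7.8
eef_pos: [591.2, -102.2, 58.8]
tool_rot: [-0.957, -0.003, 0.2]
force: [-0.5, -0.8, 0.2]
width: 0.1
```

```bash
cat > look.py <<'E'
import sys
from dep import *
# column extents of keys in wrist picture, per colour, from masks
s=read_state();c=calibration('wrist');im=get_image('wrist')[:,:,::-1].copy();cv2.imwrite(f'pics/{sys.argv[1]}.png',im)
hsv=cv2.cvtColor(im,cv2.COLOR_BGR2HSV);print(s['clock'],s['eef_pos'],s['force'])
for n,lo,hi in(('g',(45,90,30),(80,255,255)),('r',(0,150,60),(8,255,255)),('b',(112,150,60),(125,255,255))):
    m=cv2.inRange(hsv,lo,hi);m[:,:215]=0;m[:,410:]=0
    cs=cv2.findContours(m,0,1)[0]
    if not cs: continue
    k=max(cs,key=cv2.contourArea);x,y,w,h=cv2.boundingRect(k)
    if w<20: continue
    print(n,(x,y,w,h),*dep((x-.5,y+h/2),(x+w-.5,y+h/2),c))
E
python3 look.py w5
```

```text
7.8 [ 591.17 -102.19   58.81] [-0.47 -0.77  0.23]
g (246, 226, 140, 62) 2.8689412476317813 [ 594.26 -117.97   79.27]
r (246, 138, 141, 64) 16.293845428843127 [ 550.98 -118.71   68.31]
```

```bash
python3 - <<'E'
from h import *
b=get_image('scene')[120:290,190:390,::-1];b=cv2.resize(b,None,fx=3.4,fy=3.4,interpolation=cv2.INTER_CUBIC)
w=cv2.imread('pics/w5.png');cv2.imwrite('pics/b2.png',b)
E
```

```text
(no output)
```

View pics/b2.png

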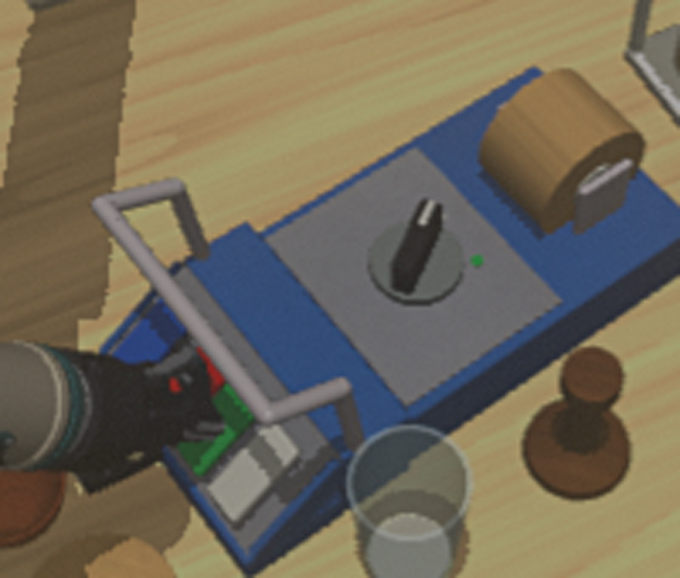

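{"op": "apply_moves", "data": {"targets": [[0,0.07,0,0,0,0],[0,0,0,0,0,0]]}}

```text
clock: 8.15
eef_pos: [591.3, -101.2, 56.8]
tool_rot: [-0.958, -0.004, 0.2]
force: [0.1, -1.4, 2.1]
width: 0.2
```

{"op": "apply_moves", "data": {"targets": [[0,0.07,0,0,0,0],[0,0,0,0,0,0]]}}

```text
clock: 8.4
eef_pos: [590.9, -99.4, 54.2]
tool_rot: [-0.958, -0.004, 0.2]
force: [0.7, -1.8, 1.5]
width: -0.0
```

```bash
python3 look.py w6
```

```text
8.4 [590.88 -99.39  54.17] [ 0.7  -1.79  1.45]
g (247, 226, 140, 62) 8.285070046196338 [ 593.87 -114.73   74.94]
r (244, 140, 147, 66) 14.875168070069506 [ 551.18 -119.39   69.55]
```

{"op": "apply_moves", "data": {"targets": [[0,0.07,0,0,0,0],[0,0.07,0,0,0,0],[0,0.04,0,0,0,0],[0,0,0,0,0,0]]}}

```text
clock: 8.95
eef_pos: [589.1, -94.2, 48.2]
tool_rot: [-0.956, -0.002, 0.201]
force: [0.7, -0.2, 0.0]
width: -0.2
```

```bash
python3 look.py w7
```

```text
8.95 [589.14 -94.24  48.18] [ 0.67 -0.21  0.01]
g (245, 228, 140, 61) 16.029579383163387 [ 593.13 -110.44   68.54]
r (232, 148, 167, 75) 3.113786257690421 [ 552.36 -126.07   79.16]
```

{"op": "apply_moves", "data": {"targets": [[0,0.05,0,0,0,0],[0,0,0,0,0,0]]}}

```text
clock: 9.25
eef_pos: [589.5, -94.0, 47.0]
tool_rot: [-0.957, -0.003, 0.2]
force: [-0.8, -0.9, 3.9]
width: 0.0
```

{"op": "apply_moves", "data": {"targets": [[0,0.05,0,0,0,0],[0,0,0,0,0,0]]}}

```text
clock: 9.5
eef_pos: [589.3, -92.8, 45.2]
tool_rot: [-0.957, -0.003, 0.2]
force: [-1.2, -0.8, 3.7]
width: 0.2
```

```bash
python3 look.py w8
```

```text
9.5 [589.31 -92.84  45.25] [-1.2  -0.78  3.72]
g (246, 229, 140, 60) 19.09316435687181 [ 593.41 -108.61   66.01]
r (231, 148, 171, 77) 3.1381652287139588 [ 552.23 -126.17   79.09]
```

{"op": "apply_moves", "data": {"targets": [[0,0.05,0,0,0,0],[0,0,0,0,0,0]]}}

```text
clock: 9.8
eef_pos: [589.3, -92.3, 44.3]
tool_rot: [-0.958, -0.004, 0.2]
force: [-1.6, -3.4, 7.5]
width: 0.4
```

{"op": "apply_moves", "data": {"targets": [[0,-0.3,0,0,0,0],[0,-0.8,0,0,0,0],[0,0,0,0,0,0]]}}

```text
clock: 10.18
eef_pos: [595.8, -119.3, 80.9]
tool_rot: [-0.962, -0.007, 0.198]
force: [-0.8, -0.1, -0.5]
width: -0.1
```

```bash
python3 look.py w9
```

```text
10.175 [ 595.82 -119.34   80.86] [-0.82 -0.05 -0.47]
g (263, 198, 113, 50) 16.099921004026285 [ 593.04 -110.23   68.6 ]
r (256, 132, 129, 60) 4.270680184316262 [ 552.87 -125.07   78.37]
```

View pics/w9.png

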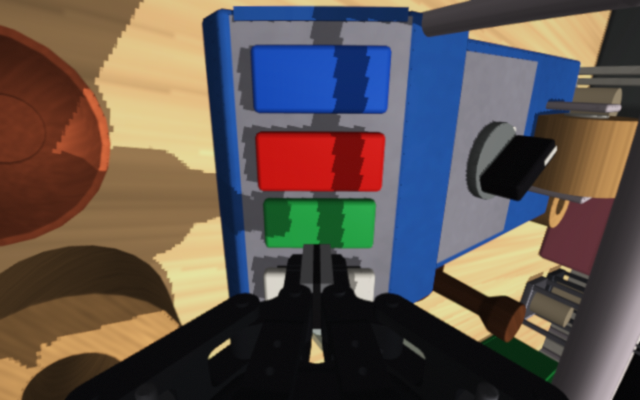

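{"op": "apply_moves", "data": {"targets": [[0,-1,0,0,0,0],[0,-1,0,0,0,0],[0,-1,0,0,0,0],[0,-1,0,0,0,0],[0,-1,0,0,0,0],[0,-0.8,0.3,-0.7,0,0],[0,-0.8,0.3,-0.9,0,0],[0,0,0.3,-0.9,0,0],[0,0,0,-0.9,0,0],[0,0,0,-0.9,0,0],[0,0,0,0,0,0]]}}

```text
clock: 11.6
eef_pos: [617.1, -227.3, 314.3]
tool_rot: [-1.554, -0.003, 0.207]
force: [-0.0, 0.4, 0.1]
width: 0.1
```

```bash
cat > k.py <<'E'
from h import *
import sys
th=np.radians(float(sys.argv[1]));z=float(sys.argv[2])
to(np.array([536.3,70.7,z]),-ez,np.array([np.cos(th),np.sin(th),0]))
E
python3 k.py -47.2 330
```

```text
t 11.6 pos [ 617.11 -227.27  314.35] F [-0.    0.41  0.09] q [ 0.24  0.56  0.15  1.33 -0.1   1.26  2.17] w 0.10256531912986389
shift units now [-0.45 -0.27  7.71] after turn [-6.84 -0.39  3.58]
turn units [-0.12  7.38 -0.04]
```

{"op": "apply_moves", "data": {"targets": [[0,-0.3,0,0,0,0],[0,0,1,0,0,0],[-0.1,0,1,0,0,0],[-0.1,0,1,0,0,0],[-0.1,0,1,0,0,0],[-0.1,0,1,0,0,0],[0,0,1,0,0,0],[0,0,1,0,0,0],[0,0,0.7,0,0,0],[0,0,0,0,0,0]], "jaw": 1}}

```text
clock: 12.85
eef_pos: [540.5, 67.0, 330.5]
tool_rot: [-1.557, -0.003, 0.201]
force: [0.5, 0.1, -0.4]
width: 85.5
```

{"op": "apply_moves", "data": {"targets": [[0,0,0,-0.1,0.9,0],[0,0,0,0,0.9,0],[0,0,0,0,0.9,0],[0,0,0,0,0.9,0],[0,0,0,0,0.9,0],[0,0,0,0,0.9,0],[0,0,0,0,0.9,0],[0,0,0,0,0.9,0],[0,0,0,0,0.2,0],[0,0,0,0,0,0]]}}

```text
clock: 14.1
eef_pos: [540.4, 64.6, 330.4]
tool_rot: [-1.57, -0.003, -0.834]
force: [-0.1, 0.3, -0.6]
width: 85.9
```

```bash
python3 k.py -47.2 200; python3 -c "
from h import *
cv2.imwrite('pics/w10.png',get_image('wrist')[:,:,::-1])"
```

```text
t 14.1 pos [540.37  64.63 330.4 ] F [-0.05  0.26 -0.56] q [-0.4   0.36  0.33  1.64 -0.13  1.16  0.7 ] w 85.85281623807587
shift units now [-0.19  3.26  0.02] after turn [-0.18  3.26  0.03]
turn units [-0.01 -0.07  0.02]
```

View pics/w10.png

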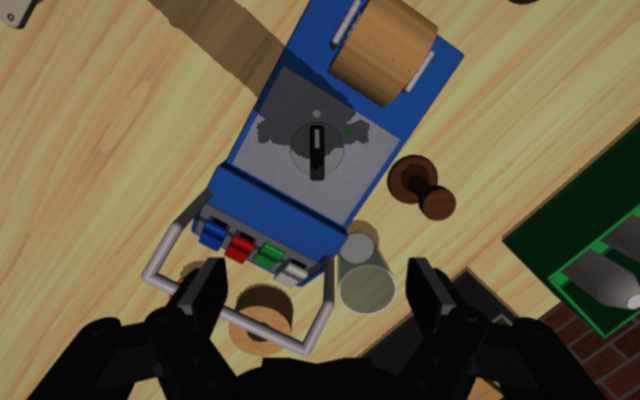

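```bash
python3 -c "
from h import *
c=calibration('wrist')
print(plane('wrist',(317,151),86,c),plane('wrist',(317.5,153),119,c),plane('wrist',(317,150),86,c))"
```

```text
[539.03  69.91  86.  ] [536.85  72.97 119.  ] [538.13  70.89  86.  ]
```

{"op": "apply_moves", "data": {"targets": [[-0.17,1,0,0,0,0],[0,1,0,0,0,0],[0,1,0,0,0,0],[0,1,0,0,0,0],[0,1,0,0,0,0],[0,0.6,0,0,0,0],[0,0,0,0,0,0]]}}

```text
clock: 15.02
eef_pos: [534.7, 70.5, 104.9]
tool_rot: [-1.572, -0.0, -0.833]
force: [-0.9, -0.3, -0.1]
width: 85.6
```

{"op": "apply_moves", "data": {"targets": [[0,0.3,0,0,0,0],[0,0.3,0,0,0,0],[0,0.2,0,0,0,0],[0,0,0,0,0,0],[0,0,0,0,0,0]]}}

```text
clock: 15.65
eef_pos: [536.2, 71.0, 74.6]
tool_rot: [-1.569, -0.002, -0.833]
force: [-0.2, -0.2, 0.2]
width: 85.6
```

```bash
python3 k.py -47.2 64; python3 -c "
from h import *
cv2.imwrite('pics/w11.png',get_image('wrist')[:,:,::-1])"
```

```text
t 15.65 pos [536.21  70.98  74.6 ] F [-0.24 -0.23  0.2 ] q [-0.33  0.67  0.22  1.95 -0.26  0.55  0.8 ] w 85.58280057393468
shift units now [ 0.01  0.26 -0.  ] after turn [ 0.01  0.26 -0.  ]
turn units [-0.01 -0.07  0.02]
```

View pics/w11.png

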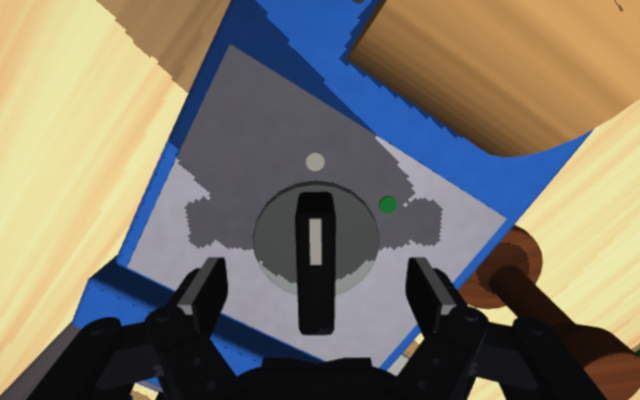

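{"op": "apply_moves", "data": {"targets": [[0,0.15,0,0,0,0],[0,0.13,0,0,0,0],[0,0,0,0,0,0]]}}

```text
clock: 16.08
eef_pos: [535.5, 70.9, 62.6]
tool_rot: [-1.57, -0.002, -0.833]
force: [0.8, -0.1, 1.2]
width: 85.3
```

{"op": "apply_moves", "data": {"targets": [[0,0,0,0,0,0],[0,0,0,0,0,0],[0,0,0,0,0,0],[0,0,0,0,0,0],[0,0,0,0,0,0],[0,0,0,0,0,0]], "jaw": -1}}

```text
clock: 16.82
eef_pos: [536.0, 70.9, 63.4]
tool_rot: [-1.569, -0.002, -0.833]
force: [-1.6, -0.3, 4.9]
width: 17.2
```

{"op": "apply_moves", "data": {"targets": [[0,-0.03,0,0,0.6,0],[0,0,0,0,0.7,0],[0,0,0,0,0.7,0],[0,0,0,0,0.7,0],[0,0,0,0,0.7,0],[0,0,0,0,0.7,0],[0,0,0,0,0,0]]}}

```text
clock: 17.7
eef_pos: [536.1, 71.0, 63.6]
tool_rot: [-1.568, -0.002, -1.404]
force: [2.0, 0.5, -8.8]
width: 17.1
```

```bash
python3 k.py -110.2 64; python3 -c "
from h import *
s=read_state();print(s['torque'],s['tool_rot'])"
```

```text
t 17.7 pos [536.14  70.97  63.55] F [ 2.02  0.5  -8.85] q [-0.42  0.71  0.37  1.95 -0.45  0.56  0.42] w 17.09863190853016
shift units now [ 0.01 -0.01  0.  ] after turn [ 0.01 -0.01  0.01]
turn units [-0.02  3.72  0.01]
[-0.19 -0.56  0.01] [-1.57 -0.   -1.4 ]
```

{"op": "apply_moves", "data": {"targets": [[0,0,0,0,0.7,0],[0,0,0,0,0.7,0],[0,0,0,0,0.7,0],[0,0,0,0,0.7,0],[0,0,0,0,0.6,0],[0,0,0,0,0.2,0],[0,0,0,0,0,0]]}}

```text
clock: 18.58
eef_pos: [536.3, 70.9, 63.6]
tool_rot: [-1.568, -0.0, -1.907]
force: [4.8, -0.1, -16.9]
width: 17.3
```

```bash
python3 k.py -110.2 64; python3 -c "
from h import *
s=read_state();print(s['torque'],s['tool_rot'])"
```

```text
t 18.575 pos [536.29  70.92  63.61] F [  4.76  -0.06 -16.88] q [-0.5   0.74  0.5   1.96 -0.61  0.6   0.07] w 17.328590938364528
shift units now [ 0.01 -0.01  0.  ] after turn [ 0.01 -0.01  0.  ]
turn units [-0.02  0.12  0.  ]
[-0.16 -1.21 -0.06] [-1.57 -0.   -1.91]
```

{"op": "apply_moves", "data": {"targets": [[0,0,0,0,0,0],[0,0,0,0,0,0],[0,0,0,0,0,0],[0,0,0,0,0,0],[0,-0.5,0,0,0,0],[0,-1,0,0,0,0],[0,-1,0,0,0,0],[0,-1,0,0,0,0],[0,-1,0,0,0,0],[0,-1,0,0,0,0],[0,0,0,0,0,0]], "jaw": 1}}

```text
clock: 19.95
eef_pos: [537.2, 70.8, 287.4]
tool_rot: [-1.563, 0.004, -1.908]
force: [-0.9, 0.1, -0.4]
width: 85.7
```

```bash
python3 - <<'E'
from h import *
s=read_state();c=calibration('wrist');im=get_image('wrist')[:,:,::-1].copy();print(s['eef_pos'],s['force'],s['width'])
M=np.linalg.inv(np.array(c['world_from_camera']))
def proj(p):
    q=M@np.r_[p,1];q=q[:3]/q[2];f=1+c['k1']*(q[0]**2+q[1]**2);return c['cx']+c['fx']*q[0]*f,c['cy']+c['fy']*q[1]*f
u,v=proj([536.8,71,119]);hsv=cv2.cvtColor(im,cv2.COLOR_BGR2HSV)
m=cv2.inRange(hsv,(0,0,0),(180,255,45));mm=np.zeros_like(m);cv2.circle(mm,(int(u),int(v)),50,255,-1);m&=mm
k=max(cv2.findContours(m,0,1)[0],key=cv2.contourArea);r=cv2.minAreaRect(k);b=cv2.boxPoints(r)
e=[np.linalg.norm(b[1]-b[0]),np.linalg.norm(b[2]-b[1])];i=int(np.argmax(e))
p,q=plane('wrist',b[i],119,c),plane('wrist',b[(i+1)%4],119,c);d=p-q
a=np.degrees(np.arctan2(d[1],d[0]))%180;print('centre',u,v,r,'bar yaw',a,'turn',np.radians(132.8-a))
cv2.imwrite('pics/w12.png',im)
# keys: positions of key-top centroids in wrist and top pictures
t=get_image('top')[:,:,::-1];tp=cv2.cvtColor(t,cv2.COLOR_BGR2HSV)
for n,lo,hi in(('g',(45,90,40),(80,255,255)),('r',(0,150,60),(8,255,255))):
    x=cv2.inRange(hsv,lo,hi);gu,gv=proj([594 if n=='g' else 552,-117,75]);
    print(n,'expected wrist px',gu,gv)
for f in('top0',None):
    z=cv2.cvtColor(cv2.imread('pics/top0.png'),cv2.COLOR_BGR2HSV) if f else tp
    for n,lo,hi in(('g',(45,90,40),(80,255,255)),('r',(0,150,60),(8,255,255)),('w',(0,0,110),(40,50,255)),('b',(100,200,120),(125,255,255))):
        x=cv2.inRange(z,lo,hi)[178:242,358:388];ys,xs=np.nonzero(x);print(f,n,len(xs),xs.mean()+358 if len(xs) else 0,ys.mean()+178 if len(xs) else 0)
cv2.imwrite('pics/top1.png',t)
E
```

```text
[537.24  70.82 287.38] [-0.85  0.06 -0.44] 85.6578962491853
centre 313.2264733403941 170.10771287335828 ((304.0, 165.5), (63.0, 38.0), 90.0) bar yaw 71.07501348987867 turn 1.0773042453507016
g expected wrist px 396.64839680785195 273.17556610568926
r expected wrist px 367.8723314491184 281.96761385510456
top0 g 134 371.57462686567163 201.44029850746267
top0 r 138 373.04347826086956 216.06521739130434
top0 w 378 376.7354497354497 204.8148148148148
top0 b 0 0 0
None g 147 370.1156462585034 202.44897959183675
None r 120 374.09166666666664 215.25
None w 402 376.9577114427861 205.51243781094527
None b 0 0 0
```

```bash
python3 - <<'E'
from h import *
c=calibration('wrist');im=cv2.imread('pics/w12.png')[120:215,265:365];hsv=cv2.cvtColor(im,cv2.COLOR_BGR2HSV)
m=cv2.inRange(hsv,(0,0,0),(180,255,28));ys,xs=np.nonzero(m)
vx,vy,x0,y0=cv2.fitLine(np.c_[xs,ys].astype(np.float32),cv2.DIST_L1,0,.01,.01).ravel()
p=plane('wrist',(x0+265,y0+120),115,c);q=plane('wrist',(x0+265+30*vx,y0+120+30*vy),115,c);d=q-p
a=np.degrees(np.arctan2(d[1],d[0]))%180;print(len(xs),p,'yaw',a,'turn',np.radians(132.8-a))
g=cv2.inRange(hsv,(45,80,30),(85,255,255));ys,xs=np.nonzero(g)
p=plane('wrist',(xs.mean()+265,ys.mean()+120),74,c)-[536.8,71,74];print('dot yaw',np.degrees(np.arctan2(p[1],p[0])),len(xs))
print('\n'.join(''.join('%4d'%x for x in r) for r in cv2.cvtColor(im,cv2.COLOR_BGR2GRAY)[8:84:6,14:76:3]))
E
```

```text
788 [534.52  75.18 115.  ] yaw 70.51985019389093 turn 1.0869936727519114
dot yaw 73.25861813405695 58
  53  53  53  55  54  53  53  53  54  77 116 104 119 121 121 119 119 121 120 120 119
  53  54  54  54  54  54  53  54  50  40  38  43  73  71  73 102 118 119 120 120 120
  62  60  55  54  54  47  45  47  49  34   4   6   4   5  30 114 116 106  82 119 119
  96  96  60  52  44  46  46  47  47  23   6  65  92  12  15  45  46  48 104  89  51
  55  54  51  45  46  47  47  46  46  23   8  67  91  12  11  47  47  62  56  47  47
  54  54  43  46  47  46  46  47  46  23   7  70  91  12  10  46  46  46  47  47  46
  53  54  44  46  46  46  46  45  46  22   7   7  12   7  11  45  46  47  47  46  46
  53  54  48  46  46  45  46  46  46  21   7   8   6   7  14  63  59  90 107 107 107
  53  52  52  45  45  46  45  45  46  22   8   8   6   7  32 105 105 106 105 105  99
  53  52  53  54  57  47  45  47  45  22   5   6   6  12  40 102 103 103 102  99 111
 110 110 108 109 110 108 104  94  93  32   7   8   6  11  43 100  99 107 111 112 111
 108 107 107 107 107 108 108 108 108  48  23  23  23  21  52 108 108 110 111 110 111
 105 106 107 106 105 106 108 108 108 108 106 107 107 107 109 108 107 107 109 109 109
```

```bash
python3 -c "
from cell import *
print(finish_job(),read_state()['clock'])"
```

```text
the job is handed in; nothing more can be done
the job is handed in; nothing more can be done
```

The green key is latched down, the red key has popped up, and the mode knob is at its clockwise stop. I handed the job in at about 20 s, well under the 51 s limit; no verdict was reported.

**Keys:** I pressed the green key along its normal, under the hoop, until it met the hard stop at about 8 N. After I backed off, the wrist picture put it about 12–13 mm in, staying down by itself. The red key measured level with its rest height. The pictures showed the fingers well clear of the white and blue keys. I did not measure those two again at the end.

**Knob:** I gripped the bar, turned it clockwise and let go. From the picture after release, it stands at about 1.09 rad, in line with the green dot. The open gripper is about 170 mm above the bar and the force reading is near zero.

**Disagreements and gaps in the checks:**
- The shut fingers touched the key only when the reported tool point was about 27 mm past where I had placed the key top. I therefore pressed by force and picture, and set the gripping height to allow for it.
- The vertical force reached about 17 N while I turned the knob, below the limits.
- I did not check the bystanders separately after the last move. No contact with any of them was felt.

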